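# Index the last knob blank to the drill guide and hold it

## Robot

A 7-joint arm with a two-finger parallel gripper is mounted at the origin on the work surface. World frame = base frame: x ahead of the robot, y to its left, z up, the work surface at z = 0. Lengths are in m, angles in rad, forces in N, time in s.
With the tool pointing down it reaches from about 0.35 to 0.9 m from the base axis. Payload 8.1 kg.
Tool frame: the origin (TCP) lies between the finger pads; the fingertips stand 19 mm ahead of it and the grasp point (between the pads) is the TCP; z points along the fingers, x is the direction in which the jaws open and shut, and the axes are right-handed (so a half turn about z gives the same grasp; the last joint's range is limited). The gripper opens to 92 mm and grips with 3 to 60 N. Pads are 19 mm wide; open, the fingers measure 130 mm over their backs; the gripper's body (75 mm by 190 mm) begins 47 mm behind the grasp point.
Start: joints at [-0.103, 0.434, 0.025, 1.573, -0.012, 1.134, -0.075], TCP at [0.625, -0, 0.246] pointing down, gripper open.
Joint ranges: [-2.62, 2.62], [-0.44, 2.09], [-1.27, 1.32], [0.08, 2.57], [-1.32, 4.46], [0.12, 2], [-2.74, 2.74]. Speed limits (rad/s): [2.22, 2.22, 3.01, 3.01, 3.14, 3.14, 3.14].

## Interface

Orientations are given as [roll, pitch, yaw] about the fixed x, y, z axes, in that order (R = Rz(yaw) Ry(pitch) Rx(roll)).
In Python, from cell import * gives the robot as it stands.
- The arm moves only by the tool move_arm, never from a script. Its argument "rows" is a list of rows, each an object of numbers: "x", "y", "z": the shift along the tool's x, y, z in cm; "spin": the turn about the tool's z in degrees. A call has exactly 10 rows; each row shifts and turns the commanded pose from where the row before left it, along the tool's axes as they then stand; what a row does not reach is not made up. A row lasts 1/12 s, in which the tool goes at most 41.7 mm and 7.16 degrees, less where a joint would pass 70% of its speed; a pose out of reach is approached as far as the arm can. A call with a gripper value outside its range is refused whole. "jaw" is the opening, from 0 (shut) to 1 (fully open), set as the call begins (left out, the last holds). The fingers move at their own pace and stop on an object; "newtons" is the grip in N (left out, the last holds). Time passes only in rows, so rows that do not move let the fingers close, or fill a call up. It gives the time, the measured TCP pose, the force and the opening at its end, in the units of the state.
- read_state(): the state, without advancing time (a new reading comes with each control period).
- grab_frame(name): name is "scene" or "side" or "wrist"; returns the picture (400x640x3 uint8, red, green, blue); there is no depth.
- camera_info(name): a dict with "camera_matrix" (3x3 intrinsics, pixels), "k1" (the pictures are not rectified: a ray, as slopes to the right and down, at radius r is drawn at 1 + k1 r^2 times it, then the intrinsics apply), "R" (3x3) and "t" (3): a world point X has camera coordinates R X + t. Camera axes: x right, y down, z forward; pixel columns grow to the right and rows downward; lengths in m; the calibration is good to about 2 mm. A picture is of the moment at which its call begins: read the wrist's pose just before it. camera_info takes no time and is no camera call; for the wrist camera it gives the pose at the moment of the call.
- finish_job(): hands the job in, once; it reports no verdict.
The state is a dict: "t": time; "joint_pos": joint angles; "dq": joint speeds; "tau": joint torques, N m; "eef_pos": TCP position; "tcp_rot": TCP orientation; "force": force on the tool from outside, world axes, zero at the start; "ft_torque": the same for the moment, N m; "finger_gap": opening from 0.0 (shut) to 1.0 (fully open).
Only numpy, scipy, OpenCV 4.12 (cv2) and the standard library are available. Lean on these libraries where they do the work, as an engineer would, in place of code of your own. Each camera call takes 0.05 s, during which the arm holds its last target.

## Task

Take the round pale wooden knob blank out of the yellow crate and stand it fully down in the one empty nest of the drilling fixture, then let go of it. Then grip the fixture's black bar knob and turn the dividing plate counter-clockwise (seen from above) by three clicks, so that the blank stops under the drill guide at the third stop; do not run past it. Finish while still gripping the knob, holding the plate at that stop ready for drilling; leave the crate's other pieces in it and the glue bottle and mallet alone.

Things in the scene. Friction and masses are not known exactly. Their poses are not given: they have to be found in the camera images.
- blank: The part to load: an upright round pale beech cylinder, diameter 24 mm, height 60 mm, 20 g, standing on its end in the yellow crate among other pieces (at least 25 mm free on each side). Origin at the centre of its underside, z up along its axis.
- crate: Low open yellow crate, fixed, outside 230 (its x) by 170 (its y) by 46 mm high, walls and floor 5 mm thick. Origin at the centre of its underside on the bench, z up.
- nest (a point): Floor centre of the one empty nest, on the plate's top face (42 mm above the bench), 86 mm from the plate's axis; turns with the plate. The nest is a steel collar 24 mm high, 41 mm outside, bore 27 mm, mouth flared to 33 mm; the blank stands in it on the plate and sticks out 36 mm. Five more nests, 60 degrees (86 mm) apart, hold drilled blanks of the same size (fixed, dark hole on top).
- knob: Black bar knob on the plate's axis, rigid with the plate: 66 mm long (its x), 18 mm wide (its y), 36 mm high, white line on its +x end; at the start its -x end points to the empty nest. Origin at the bar's middle, 114 mm above the bench (bar from 96 to 132 mm, on a neck of radius 9 mm rising from a boss of radius 20 mm, 72 mm high above the bench). Grip it from above across the 18 mm. z up is the turning axis.
- divider (a joint): Angle of plate and knob (rad), counter-clockwise from above positive; about 0 at the start, its resting stop. 18 stops 20 degrees (0.349) apart: the third is at 1.047. A spring ball in the scalloped rim pulls the plate into the nearest stop; leaving a stop takes about 0.15 N m, which fades midway and then pulls on to the next. Grip the knob firmly, 40 N or more.
- drill_point (a point): Point on the drill guide's vertical axis at the height of the plate's top face; fixed, 86 mm from the plate's axis, 60 degrees counter-clockwise from where the empty nest starts. The guide's grey arm over it is 30 mm wide, underside 107 mm and top 125 mm above the bench, from 70 mm off the plate's axis out to a post at 138 mm (post top 137 mm).
- jig: The fixture's wooden base board, fixed: 300 (its x, from -135 to +165) by 280 (its y) by 18 mm; origin on the bench under the plate's axis. The dividing plate above it has radius 116 mm. The empty nest starts on its -x side; the plunger block stands on its +x side, up to 54 mm above the bench.
- block: Square pine block 30 x 30 x 44 mm high in the crate; origin at the centre of its underside. Leave in the crate.
- walnut: Dark round piece, diameter 36 mm, 32 mm high, in the crate; origin at the centre of its underside. Leave in the crate.
- slat: Plywood slat 48 x 22 x 12 mm lying in the crate; origin at the centre of its underside. Leave in the crate.
- disc: Flat brown wooden disc, diameter 40 mm, 14 mm high, in the crate; origin at the centre of its underside. Leave in the crate.
- bracket: Small steel angle bracket, foot 40 x 26 mm, 38 mm high, in the crate; origin at the centre of its foot's underside. Leave in the crate.
- glue: White glue bottle, diameter 52 mm, 135 mm high, standing on the bench beside the work, to the robot's left; origin at the centre of its underside. Leave alone.
- mallet: Wooden mallet lying on the bench to the robot's right, about 290 mm long along its x, head 115 mm wide and 65 mm high at its +x end; origin on the bench, 100 mm from the head's centre. Leave alone.
There are look-alikes about, which are no part of the job. What is shaped like the blank but blue or pink is not meant.

How it is judged:
By the outcome, as a careful person would: the job done as asked, in the order asked, and still so for the second after the job is handed in, while the arm keeps its last pose, push and grip.
It also fails if it takes over 64 s, if anything falls off the work surface, if the arm or the gripper's body presses on something with over 40 N, if the wrist force passes 120 N, or if a joint passes its speed limit or range.

## Working session

There is one attempt and no reset: what is moved stays moved. The work goes in short steps, Python scripts to look and compute and a tool call to move; the robot and the scene stay as the last step left them, time stands still between calls to the robot, and variables do not carry over. Pictures are saved under pics/ and viewed, and the job is handed in when it is done.

Besides the shell and the picture viewer there is one more tool, called after "Request:" as a command line: name --argument value ..., lists and objects as JSON in quotes. move_arm: Moves the arm, as the interface text tells. Its arguments: {"type":"object","properties":{"rows":{"type":"array"},"jaw":{"type":"number"},"newtons":{"type":"number"}},"required":["rows"]}

```bash
mkdir -p pics; ls
python3 - <<'E'
from cell import *
import cv2,numpy as np
s=read_state();print(s)
for n in ("scene","side","wrist"):
    i=camera_info(n);print(n,i)
    cv2.imwrite(f"pics/{n}0.png",grab_frame(n)[:,:,::-1])
E
```

```text
pics
{'t': 0.0, 'joint_pos': array([-0.10261932,  0.43523758,  0.02498199,  1.57412368, -0.01160549,
        1.13401875, -0.07508717]), 'dq': array([ 0.00084291, -0.00168726, -0.0006847 ,  0.00244784,  0.00153703,
       -0.00161601, -0.00107151]), 'tau': array([ 3.89017032e-04, -6.67853522e+01,  9.84863900e-01, -3.14464223e+01,
       -6.05165795e-02,  4.27553023e-02,  1.12382318e-04]), 'eef_pos': array([ 6.24495450e-01, -4.79923975e-05,  2.44925720e-01]), 'tcp_rot': array([ 3.14144523e+00,  1.63560029e-03, -4.85648239e-05]), 'force': array([-0.42119568, -0.06456037,  0.91124707]), 'ft_torque': array([-0.00191071,  0.00615132, -0.02703814]), 'finger_gap': 1.0011088019777041}
scene {'camera_matrix': array([[403.56894545,   0.        , 318.48260253],
       [  0.        , 403.56894545, 205.89231728],
       [  0.        ,   0.        ,   1.        ]]), 'k1': 0.007021617581152427, 'R': array([[ 0.87042412,  0.49225102, -0.00712685],
       [ 0.34550924, -0.62113196, -0.70343333],
       [-0.35069248,  0.60982294, -0.71072552]]), 't': array([-0.46632196, -0.13521287,  1.5463552 ])}
side
[... 152 characters left out ...]
   ,   1.        ]]), 'k1': -0.02513997730574059, 'R': array([[ 0.9657573 , -0.25920417, -0.01122687],
       [-0.20869052, -0.75038525, -0.62719236],
       [ 0.1541464 ,  0.60805853, -0.77878348]]), 't': array([-0.49872812,  0.16438294,  1.38101975])}
wrist {'camera_matrix': array([[307.50074956,   0.        , 321.04088973],
       [  0.        , 307.50074956, 205.02952368],
       [  0.        ,   0.        ,   1.        ]]), 'k1': 0.004313143013275109, 'R': array([[ 9.99996229e-01, -1.81187418e-04, -2.74045784e-03],
       [ 6.15281880e-04, -9.57679882e-01,  2.87834789e-01],
       [-2.67663338e-03, -2.87835389e-01, -9.57676158e-01]]), 't': array([-0.62334309, -0.03612852,  0.39180521])}
```

View pics/scene0.png

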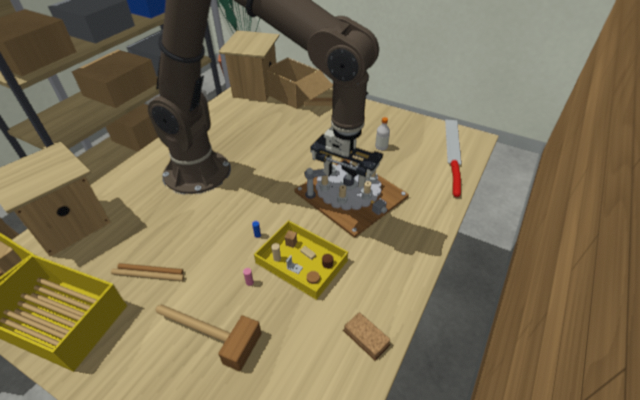

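View pics/side0.png

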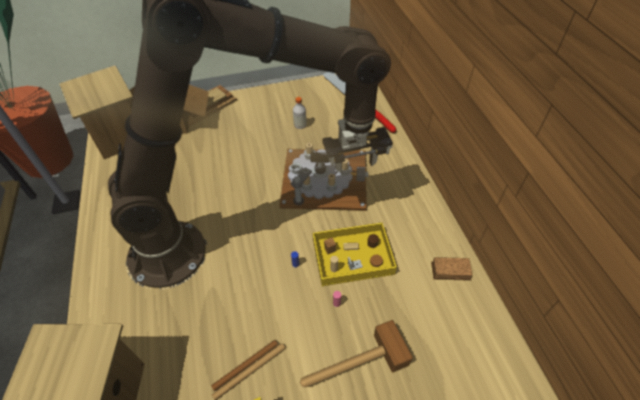

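View pics/wrist0.png

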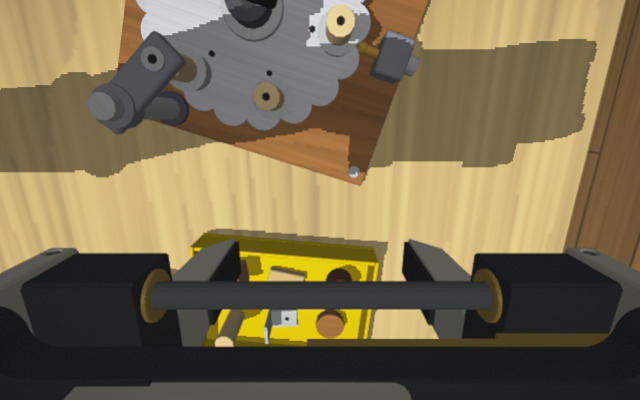

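Scene: yellow crate around (302,258), fixture at (350,190), glue bottle (383,135), mallet (230,335). Blank-like things in the scene picture: pale cylinder in the crate (276,252), pine block (291,239), blue (256,229), pink (248,276), and the drilled blanks on the plate. I choose the one at (276,252) and check it in a close crop.

```bash
cat > h.py <<'E'
import numpy as np,cv2
from cell import *
def ray(i,uv):
    K=i["camera_matrix"];x=np.array([(uv[0]-K[0,2])/K[0,0],(uv[1]-K[1,2])/K[1,1]]);p=x.copy()
    for _ in range(20): p=x/(1+i["k1"]*(p@p))
    d=i["R"].T@np.array([p[0],p[1],1]);c=-i["R"].T@i["t"];return c,d
def onz(i,uv,z):
    c,d=ray(i,uv);return c+d*(z-c[2])/d[2]
def proj(i,X):
    X=i["R"]@np.asarray(X,float)+i["t"];p=X[:2]/X[2];p=p*(1+i["k1"]*(p@p));K=i["camera_matrix"]
    return np.array([K[0,0]*p[0]+K[0,2],K[1,1]*p[1]+K[1,2]])
def tri(rays):
    A=np.zeros((3,3));b=np.zeros(3)
    for c,d in rays:
        d=d/np.linalg.norm(d);P=np.eye(3)-np.outer(d,d);A+=P;b+=P@c
    return np.linalg.solve(A,b)
E
python3 - <<'E'
import cv2,numpy as np
a=cv2.imread("pics/scene0.png")[215:300,245:355];b=cv2.imread("pics/side0.png")[220:290,305:405]
cv2.imwrite("pics/c1.png",cv2.resize(a,None,fx=7,fy=7,interpolation=cv2.INTER_CUBIC))
cv2.imwrite("pics/c2.png",cv2.resize(b,None,fx=8,fy=8,interpolation=cv2.INTER_CUBIC))
E
```

```text
(no output)
```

View pics/c1.png

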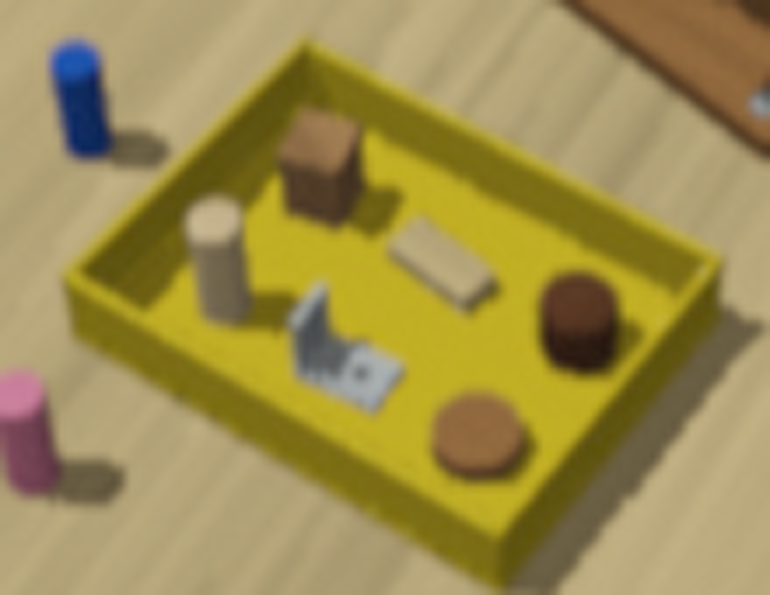

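View pics/c2.png

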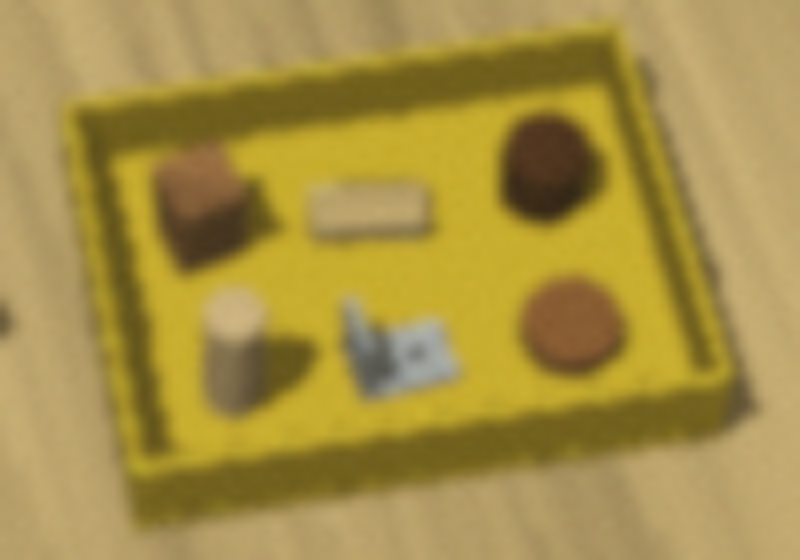

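The crop confirms an upright pale cylinder, with its top at about (275.6,246) in scene and (334.5,259) in side. Next I compute positions.

Run:
```python
from h import *
S=camera_info("scene");D=camera_info("side")
s=lambda u,v:(245+u/7-.43,215+v/7-.43); d=lambda u,v:(305+u/8-.44,220+v/8-.44)
for n,a,b,z in [("blanktop",s(215,218),d(236,312),.065),("blankbot",s(226,312),d(235,398),.005),
 ("c_left",s(70,278),d(138,470),.046),("c_top",s(308,45),d(72,105),.046),("c_right",s(718,262),d(618,30),.046),("c_bot",s(500,540),d(728,380),.046),
 ("block",s(322,135),d(203,165),.049),("bracket upright",s(310,300),d(358,310),.043),("bracket foot",s(360,372),d(415,352),.006)]:
    print(n,onz(S,a,z).round(4),onz(D,b,z).round(4),tri([ray(S,a),ray(D,b)]).round(4))
print("wristcam",(-camera_info("wrist")["R"].T@camera_info("wrist")["t"]).round(3))
W=camera_info("wrist")
print([onz(W,p,.018).round(3) for p in [(355,172)]], onz(W,(340,20),.102).round(3),onz(W,(266,96),.102).round(3))
```

```text
blanktop [ 0.503  -0.2022  0.065 ] [ 0.5013 -0.2014  0.065 ] [ 0.5017 -0.2003  0.0627]
blankbot [ 0.5052 -0.2057  0.005 ] [ 0.501  -0.2035  0.005 ] [ 0.502  -0.201  -0.0013]
c_left [ 0.4573 -0.2474  0.046 ] [ 0.4513 -0.2456  0.046 ] [ 0.4524 -0.2418  0.0374]
c_top [ 0.4735 -0.0845  0.046 ] [ 0.4683 -0.0811  0.046 ] [ 0.4692 -0.0775  0.0386]
c_right [ 0.6941 -0.1055  0.046 ] [ 0.6898 -0.1044  0.046 ] [ 0.692  -0.1003  0.0394]
c_bot [ 0.6813 -0.2706  0.046 ] [ 0.674  -0.2678  0.046 ] [ 0.6775 -0.2632  0.0347]
block [ 0.5097 -0.1295  0.049 ] [ 0.5102 -0.1245  0.049 ] [ 0.5097 -0.1275  0.0498]
bracket upright [ 0.5515 -0.2057  0.043 ] [ 0.5503 -0.2001  0.043 ] [ 0.5503 -0.2019  0.0413]
bracket foot [ 0.5739 -0.205   0.006 ] [ 0.5742 -0.203   0.006 ] [ 0.5739 -0.2042  0.0063]
wristcam [0.624 0.078 0.384]
[array([0.664, 0.01 , 0.018])] [0.639 0.15  0.102] [0.576 0.092 0.102]
```

Blank at about (0.502,-0.202), crate yaw about -5.5°. Plan: jaws along world y (spin +90), opening about 46 mm, grip about 52 mm up the blank. First I move above it.

Request:
move_arm --rows '[{"x": -1.22,"y": 2.02},{"x": -1.22,"y": 2.02},{"x": -1.22,"y": 2.02},{"x": -1.22,"y": 2.02},{"x": -1.22,"y": 2.02},{"x": -1.22,"y": 2.02},{"x": -1.22,"y": 2.02},{"x": -1.22,"y": 2.02},{"x": -1.22,"y": 2.02},{"x": -1.22,"y": 2.02}]' --jaw 0.5

```text
invalid input
```

Request:
move_arm --rows '[{"spin": 7},{"spin": 7},{"spin": 7},{"spin": 7},{"spin": 7},{"spin": 7},{"spin": 7},{"spin": 7},{"spin": 7},{"spin": 7}]'

```text
invalid input
```

Request:
move_arm --rows '[{"spin": 7},{"spin": 7},{"spin": 6},{"z": 1.5},{"z": 2},{"z": 2},{"z": 1.5},{},{},{}]'

```text
invalid input
```

Run:
```python
from h import *
s=read_state();print(s['t'],s['eef_pos'],s['tcp_rot'],s['finger_gap'],s['joint_pos'])
W=camera_info("wrist")
for n in ("wrist","scene","side"): cv2.imwrite(f"pics/{n}1.png",grab_frame(n)[:,:,::-1])
print(proj(W,[.502,-.202,.065]),proj(W,s['eef_pos']))
a=cv2.imread("pics/scene1.png")[140:245,285:425];b=cv2.imread("pics/side1.png")[130:225,265:385]
cv2.imwrite("pics/f1.png",cv2.resize(a,None,fx=5,fy=5,interpolation=cv2.INTER_CUBIC))
cv2.imwrite("pics/f2.png",cv2.resize(b,None,fx=6,fy=6,interpolation=cv2.INTER_CUBIC))
```

```text
0.15 [ 6.24655460e-01 -5.73672504e-05  2.45160020e-01] [ 3.14148081e+00  1.12798270e-03 -8.74300749e-05] 0.9992085171449442 [-0.10257656  0.43502941  0.0249663   1.57385178 -0.01158752  1.13398968
 -0.07510805]
[224.15275291 345.52755268] [322.16333109 273.97508458]
```

View pics/wrist1.png

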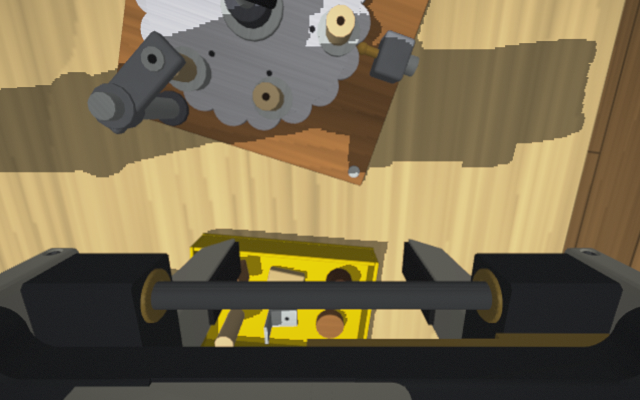

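View pics/f1.png

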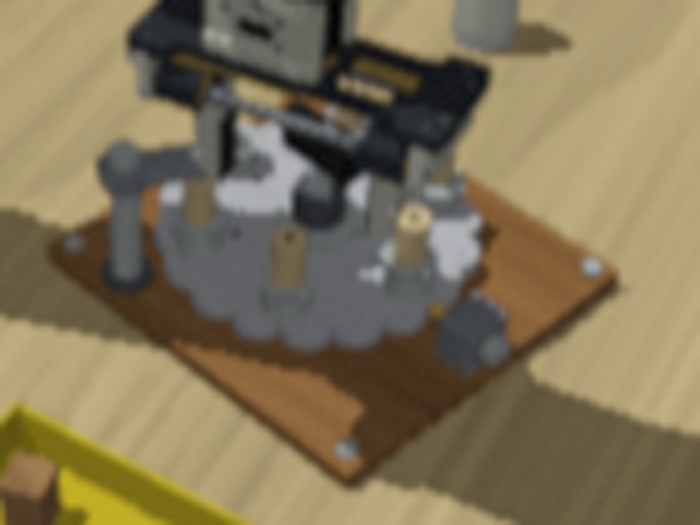

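View pics/f2.png

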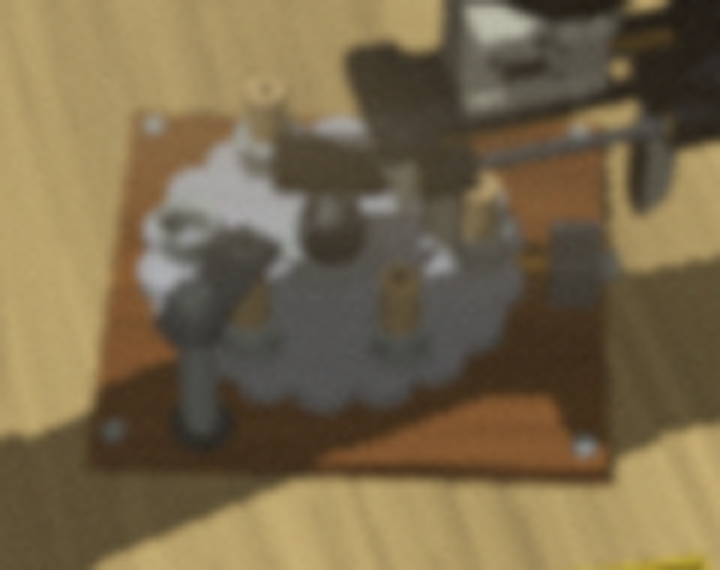

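The moves were refused, so nothing moved. I retry with all four keys in each row.

Request:
move_arm --rows '[{"x": -1.2,"y": 2.0,"z": 0,"spin": 0},{"x": -1.2,"y": 2.0,"z": 0,"spin": 0},{"x": -1.2,"y": 2.0,"z": 0,"spin": 0},{"x": -1.2,"y": 2.0,"z": 0,"spin": 0},{"x": -1.2,"y": 2.0,"z": 0,"spin": 0},{"x": -1.2,"y": 2.0,"z": 0,"spin": 0},{"x": -1.2,"y": 2.0,"z": 0,"spin": 0},{"x": -1.2,"y": 2.0,"z": 0,"spin": 0},{"x": -1.2,"y": 2.0,"z": 0,"spin": 0},{"x": -1.4,"y": 2.2,"z": 0,"spin": 0}]' --jaw 0.5

```text
t: 1.13
eef_pos: [0.5026, -0.2024, 0.2458]
tcp_rot: [-3.141, -0.0, 0.001]
force: [0.1, 0.0, -1.3]
finger_gap: 0.499
```

Request:
move_arm --rows '[{"x": 0,"y": 0,"z": 0,"spin": 7},{"x": 0,"y": 0,"z": 0,"spin": 7},{"x": 0,"y": 0,"z": 0,"spin": 7},{"x": 0,"y": 0,"z": 0,"spin": 7},{"x": 0,"y": 0,"z": 0,"spin": 7},{"x": 0,"y": 0,"z": 0,"spin": 7},{"x": 0,"y": 0,"z": 0,"spin": 7},{"x": 0,"y": 0,"z": 0,"spin": 7},{"x": 0,"y": 0,"z": 0,"spin": 7},{"x": 0,"y": 0,"z": 0,"spin": 7}]'

```text
t: 1.97
eef_pos: [0.503, -0.2019, 0.2458]
tcp_rot: [-3.141, 0.0, -1.228]
force: [-0.1, 0.7, -0.5]
finger_gap: 0.499
```

Request:
move_arm --rows '[{"x": 0,"y": 0,"z": 0,"spin": 7},{"x": 0,"y": 0,"z": 0,"spin": 7},{"x": 0,"y": 0,"z": 0,"spin": 6},{"x": 0,"y": 0,"z": 1.5,"spin": 0},{"x": 0,"y": 0,"z": 2,"spin": 0},{"x": 0,"y": 0,"z": 2,"spin": 0},{"x": 0,"y": 0,"z": 1.5,"spin": 0},{"x": 0,"y": 0,"z": 0,"spin": 0},{"x": 0,"y": 0,"z": 0,"spin": 0},{"x": 0,"y": 0,"z": 0,"spin": 0}]'

```text
t: 2.8
eef_pos: [0.5035, -0.2023, 0.1766]
tcp_rot: [-3.141, -0.0, -1.571]
force: [-0.4, 0.2, 1.1]
finger_gap: 0.502
```

Run:
```python
from h import *
s=read_state();print(s['t'],s['eef_pos'],s['tcp_rot'],s['finger_gap'],s['joint_pos'])
W=camera_info("wrist")
for n in ("wrist","scene","side"): cv2.imwrite(f"pics/{n}2.png",grab_frame(n)[:,:,::-1])
print(proj(W,[.502,-.202,.065]),proj(W,s['eef_pos']))
a=cv2.imread("pics/scene2.png")[140:245,285:425];b=cv2.imread("pics/side2.png")[130:225,265:385]
cv2.imwrite("pics/f3.png",cv2.resize(a,None,fx=5,fy=5,interpolation=cv2.INTER_CUBIC))
cv2.imwrite("pics/f4.png",cv2.resize(b,None,fx=6,fy=6,interpolation=cv2.INTER_CUBIC))
```

```text
2.8 [ 0.503495   -0.20230817  0.1766418 ] [-3.14053243e+00 -3.86823737e-04 -1.57102218e+00] 0.5021701891013909 [ 0.00584374  0.38093179  0.36995412  1.88564789 -0.17182655  0.90466071
 -1.11293566]
[320.93923551 208.92805164] [321.52615479 272.45823606]
```

View pics/wrist2.png

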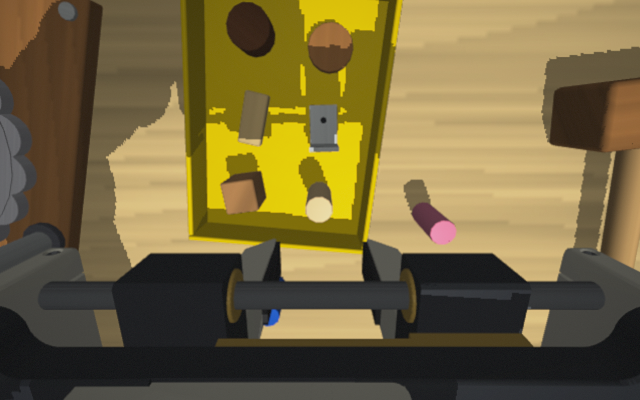

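View pics/f3.png

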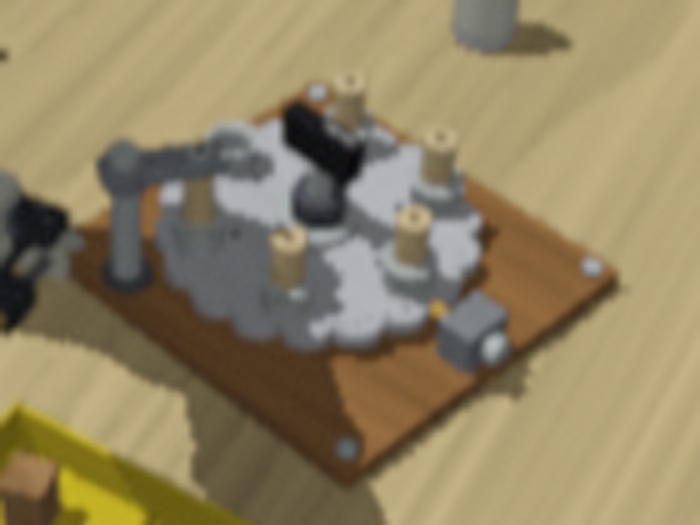

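View pics/f4.png

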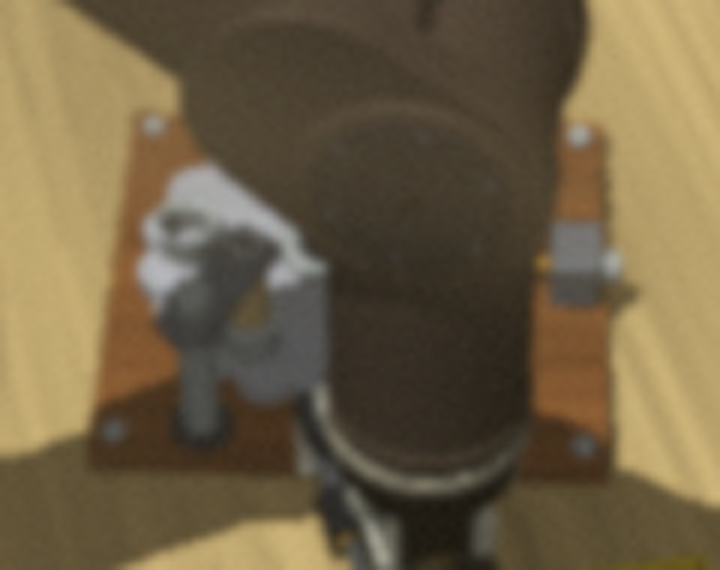

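The wrist view shows the blank's top at (319,208.5), confirming it to about 2 mm. I shift 2 mm in +y, narrow the jaws and descend 12 cm.

Request:
move_arm --rows '[{"x": -0.2,"y": 0.1,"z": 0.7,"spin": 0},{"x": 0,"y": 0,"z": 1.5,"spin": 0},{"x": 0,"y": 0,"z": 2,"spin": 0},{"x": 0,"y": 0,"z": 2,"spin": 0},{"x": 0,"y": 0,"z": 2,"spin": 0},{"x": 0,"y": 0,"z": 1.5,"spin": 0},{"x": 0,"y": 0,"z": 1,"spin": 0},{"x": 0,"y": 0,"z": 0.8,"spin": 0},{"x": 0,"y": 0,"z": 0.5,"spin": 0},{"x": 0,"y": 0,"z": 0,"spin": 0}]' --jaw 0.42

```text
t: 3.78
eef_pos: [0.5018, -0.1999, 0.0552]
tcp_rot: [3.141, 0.0, -1.571]
force: [-0.2, 0.1, -0.3]
finger_gap: 0.42
```

Request:
move_arm --rows '[{"x": 0,"y": 0,"z": 0,"spin": 0},{"x": 0,"y": 0,"z": 0,"spin": 0},{"x": 0,"y": 0,"z": 0,"spin": 0},{"x": 0,"y": 0,"z": 0,"spin": 0},{"x": 0,"y": 0,"z": 0,"spin": 0},{"x": 0,"y": 0,"z": 0,"spin": 0},{"x": 0,"y": 0,"z": 0,"spin": 0},{"x": 0,"y": 0,"z": 0,"spin": 0},{"x": 0,"y": 0,"z": 0,"spin": 0},{"x": 0,"y": 0,"z": 0,"spin": 0}]' --jaw 0.1 --newtons 20

```text
t: 4.62
eef_pos: [0.5026, -0.2002, 0.0564]
tcp_rot: [-3.14, -0.0, -1.571]
force: [-0.6, 0.5, 6.1]
finger_gap: 0.254
```

Request:
move_arm --rows '[{"x": 0,"y": 0,"z": -0.5,"spin": 0},{"x": 0,"y": 0,"z": -1.5,"spin": 0},{"x": 0,"y": 0,"z": -2,"spin": 0},{"x": 0,"y": 0,"z": -2,"spin": 0},{"x": 0,"y": 0,"z": -3,"spin": 0},{"x": 0,"y": 0,"z": -3,"spin": 0},{"x": 0,"y": 0,"z": -3,"spin": 0},{"x": 0,"y": 0,"z": -3,"spin": 0},{"x": 0,"y": 0,"z": -2,"spin": 0},{"x": 0,"y": 0,"z": 0,"spin": 0}]'

```text
t: 5.45
eef_pos: [0.5037, -0.2009, 0.2604]
tcp_rot: [-3.135, -0.002, -1.571]
force: [1.0, -0.6, -0.2]
finger_gap: 0.256
```

Run:
```python
from h import *
s=read_state();print(s['t'],s['eef_pos'],s['tcp_rot'],s['finger_gap'],s['joint_pos'])
for n in ("wrist","scene","side"): cv2.imwrite(f"pics/{n}3.png",grab_frame(n)[:,:,::-1])
a=cv2.imread("pics/scene3.png")[140:245,285:425];b=cv2.imread("pics/side3.png")
cv2.imwrite("pics/f5.png",cv2.resize(a,None,fx=5,fy=5,interpolation=cv2.INTER_CUBIC))
```

```text
5.45 [ 0.50374455 -0.20092708  0.26042001] [-3.13463924e+00 -1.52611328e-03 -1.57123226e+00] 0.2559939891324529 [-0.02916411  0.28835202  0.40048845  1.78526398 -0.12676354  1.08592118
 -1.15627455]
```

View pics/wrist3.png

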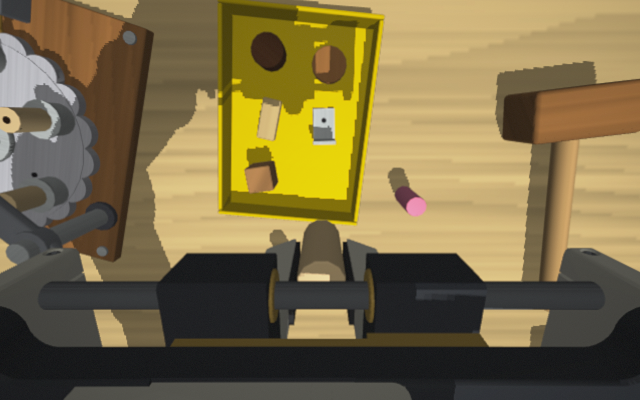

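View pics/scene3.png

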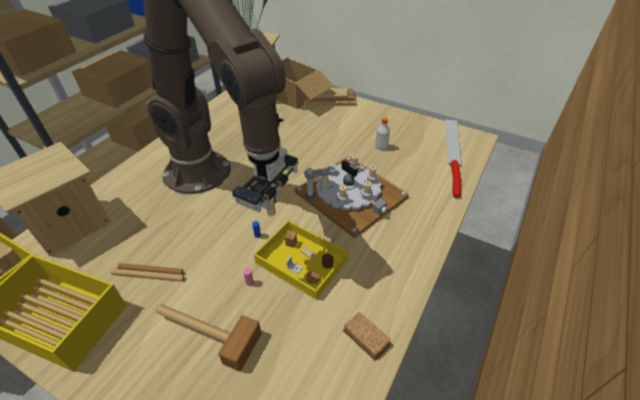

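The blank is held: gap 23.5 mm, gone from the crate, and the other pieces undisturbed. Now I locate the fixture from the drilled tops, the knob and the screws.

Run:
```python
from h import *
S=camera_info("scene");D=camera_info("side")
s=lambda u,v:(285+u/5-.4,140+v/5-.4); d=lambda u,v:(265+u/6-.42,130+v/6-.42)
P=[onz(S,s(*p),.102)[:2] for p in [(350,80),(440,137),(414,215),(288,238)]]
Q=[onz(D,d(*p),.102)[:2] for p in [(265,88),(482,185),(402,275)]]
print(np.round(P,4),np.round(Q,4))
A=[onz(S,s(*p),.019)[:2] for p in [(317,92),(592,266),(346,448)]]
B=[onz(D,d(*p),.019)[:2] for p in [(152,125),(578,135),(584,445),(112,430)]]
print("screws",np.round(A,4),np.round(B,4))
from scipy.optimize import least_squares
# nests at 180+60k+yaw ; scene order: k for tops
def fit(pts,ks):
    f=lambda q:np.concatenate([q[:2]+.086*np.array([np.cos(np.pi+q[2]+k*np.pi/3),np.sin(np.pi+q[2]+k*np.pi/3)])-p for p,k in zip(pts,ks)])
    r=least_squares(f,[.58,.17,-.3]);return r.x,np.degrees(r.x[2]),np.abs(r.fun).max()
print(fit(P,[5,4,3,2]),fit(Q,[5,3,2]))
# knob ends top
print([onz(S,s(*p),.132).round(4) for p in [(300,118),(350,160)]])
```

```text
[[0.5399 0.2561]
 [0.6219 0.2292]
 [0.6398 0.1471]
 [0.577  0.0865]] [[0.5388 0.2583]
 [0.64   0.1461]
 [0.5764 0.0911]]
screws [[0.482  0.3276]
 [0.7391 0.2463]
 [0.6626 0.008 ]] [[0.4796 0.3304]
 [0.7374 0.2487]
 [0.6619 0.0096]
 [0.404  0.0927]]
(array([ 0.55830808,  0.17166342, -0.30483552]), np.float64(-17.46578874218373), np.float64(0.0012821758869614175)) (array([ 0.55775214,  0.17390371, -0.31026377]), np.float64(-17.776804361988773), np.float64(0.001523241057488467))
[array([0.5435, 0.1675, 0.132 ]), array([0.5921, 0.1445, 0.132 ])]
```

View pics/f5.png

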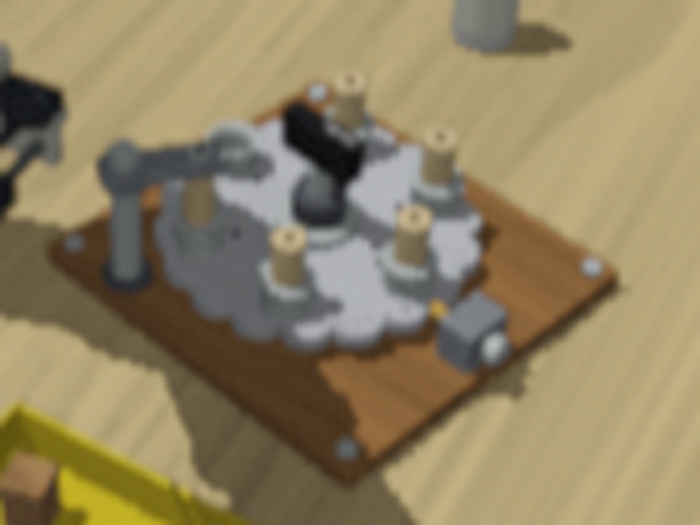

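Axis ≈ (0.558,0.173), jig yaw ≈ -17.6°, so the nest ≈ (0.476,0.199). Jaws will be tangential (yaw -107.6°). I move over high.

Request:
move_arm --rows '[{"x": -1.5,"y": 0.2,"z": 0,"spin": 0},{"x": -2.5,"y": 0.2,"z": 0,"spin": 0},{"x": -3,"y": 0.2,"z": 0,"spin": 0},{"x": -3,"y": 0.2,"z": 0,"spin": 0},{"x": -3,"y": 0.2,"z": 0,"spin": 0},{"x": -3,"y": 0.2,"z": 0,"spin": 0},{"x": -3,"y": 0.2,"z": 0,"spin": 0},{"x": -3,"y": 0.2,"z": 0,"spin": 0},{"x": -3,"y": 0.2,"z": 0,"spin": 0},{"x": -3,"y": 0.2,"z": 0,"spin": 0}]'

```text
t: 6.43
eef_pos: [0.4808, 0.0812, 0.2544]
tcp_rot: [3.139, -0.001, -1.571]
force: [-0.1, 0.4, 0.1]
finger_gap: 0.258
```

Request:
move_arm --rows '[{"x": -3,"y": 0.2,"z": 0,"spin": 0},{"x": -3,"y": 0.2,"z": 0,"spin": 0},{"x": -3,"y": 0.2,"z": 0,"spin": 0},{"x": -2,"y": 0.2,"z": 0,"spin": 0},{"x": -1,"y": 0,"z": 0,"spin": 0},{"x": 0,"y": 0,"z": 0,"spin": 6},{"x": 0,"y": 0,"z": 0,"spin": 6},{"x": 0,"y": 0,"z": 0,"spin": 5.6},{"x": 0,"y": 0,"z": 0,"spin": 0},{"x": 0,"y": 0,"z": 0,"spin": 0}]'

```text
t: 7.27
eef_pos: [0.4738, 0.1991, 0.255]
tcp_rot: [3.141, -0.001, -1.876]
force: [-0.3, -0.1, 0.7]
finger_gap: 0.255
```

Run:
```python
from h import *
s=read_state();print(s['t'],s['eef_pos'],s['tcp_rot'],s['finger_gap'],s['joint_pos'])
W=camera_info("wrist");print(W)
for n in ("wrist",): cv2.imwrite(f"pics/{n}4.png",grab_frame(n)[:,:,::-1])
print(proj(W,[.476,.199,.066]),proj(W,[.558,.173,.132]))
```

```text
7.2667 [0.47379267 0.19908758 0.25499313] [ 3.14080257e+00 -1.45803674e-03 -1.87581987e+00] 0.2553210682430568 [-0.6835797   0.24437515  0.22481559  1.84003934 -0.06111276  1.06547101
 -2.31135327]
{'camera_matrix': array([[307.50074956,   0.        , 321.04088973],
       [  0.        , 307.50074956, 205.02952368],
       [  0.        ,   0.        ,   1.        ]]), 'k1': 0.004313143013275109, 'R': array([[-0.30044913, -0.9537963 ,  0.00171385],
       [-0.9127076 ,  0.28802685,  0.28983678],
       [-0.27693889,  0.08551696, -0.95707455]]), 't': array([0.33186002, 0.33523545, 0.51361104])}
[320.26568958 184.17097016] [320.33104733  98.18176487]
```

View pics/wrist4.png

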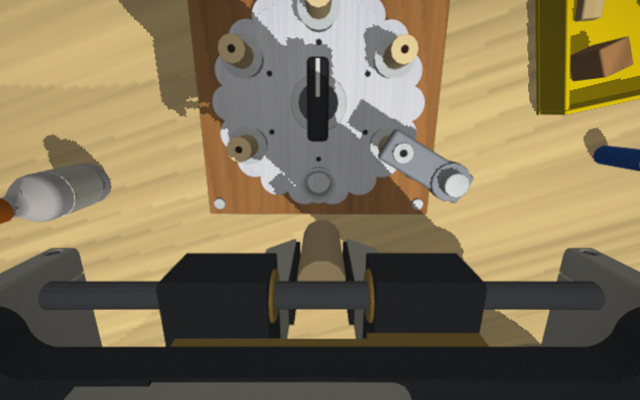

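The empty nest mouth shows at about (318,182), knob at (318,98), drilled tops around it, guide arm at (420,165). I zoom in to measure.

Run:
```python
import cv2
a=cv2.imread("pics/wrist4.png");cv2.imwrite("pics/w4a.png",cv2.resize(a[150:260,260:380],None,fx=5.4,fy=5.4,interpolation=cv2.INTER_CUBIC))
cv2.imwrite("pics/w4b.png",cv2.resize(a[0:220,200:480],None,fx=2.7,fy=2.7,interpolation=cv2.INTER_CUBIC))
```

```text
(no output)
```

View pics/w4a.png

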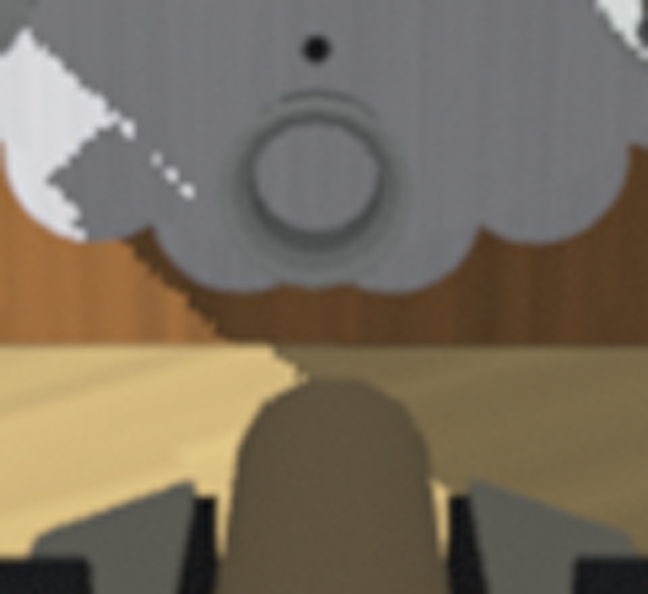

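View pics/w4b.png

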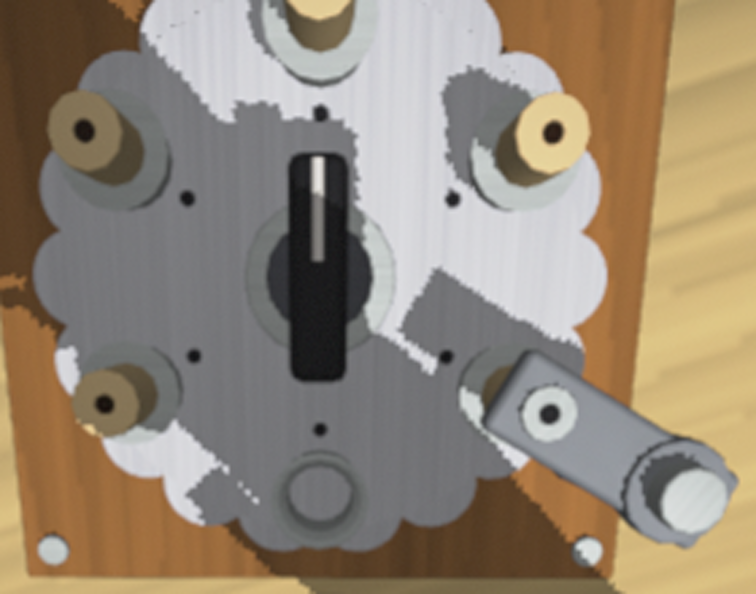

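Run:
```python
from h import *
from scipy.optimize import least_squares
s=read_state();W=camera_info("wrist")
w=lambda u,v:(200+u/2.7-.3,v/2.7-.3)
P=[onz(W,w(*p),.102)[:2] for p in [(85,130),(553,132),(105,404)]]
ks=[4,2,5]
f=lambda q:np.concatenate([q[:2]+.086*np.array([np.cos(np.pi+q[2]+k*np.pi/3),np.sin(np.pi+q[2]+k*np.pi/3)])-p for p,k in zip(P,ks)])
r=least_squares(f,[.558,.173,-.3]).x;print(r,np.degrees(r[2]),f(r).round(4))
h=[onz(W,w(*p),.042)[:2] for p in [(321,113),(187,198),(194,356),(320,430),(446,357),(453,199)]]
h=np.array(h);c=h.mean(0);print("holes",c,np.linalg.norm(h-c,axis=1).round(4),np.degrees(np.arctan2(*(h[0]-h[3])[::-1])))
n=r[:2]-.086*np.array([np.cos(r[2]),np.sin(r[2])]);print("nest",n)
n2=c-.086*np.array([np.cos(r[2]),np.sin(r[2])]);print("nest from holes",n2)
a=lambda u,v:(260+u/5.4-.4,150+v/5.4-.4)
print("nest direct mouth",onz(W,a(317.5,186),.066),onz(W,a(317,177),.042))
for q in (n,n2): print(proj(W,[*q,.066]),proj(W,[*q,.042]))
# knob top ends
k=[onz(W,w(*p),.132) for p in [(319,154),(318,381)]];print("knob mid",np.mean(k,0),np.linalg.norm(k[0]-k[1]),np.degrees(np.arctan2(*(k[0]-k[1])[1::-1])))
# blank bottom expected
e=s['eef_pos'];print(proj(W,e),proj(W,e-[0,0,.0515]), s['t'])
R=W['R'];Rt=cv2.Rodrigues(np.zeros(3))[0]
```

```text
[ 0.55747517  0.17579677 -0.30776732] -17.63376866193318 [-0.      0.0001 -0.     -0.0001  0.0001 -0.0001]
holes [0.55725776 0.17593289] [0.0603 0.0603 0.0601 0.0604 0.0601 0.0602] -17.786498618871832
nest [0.47551611 0.20184889]
nest from holes [0.4752987  0.20198501]
nest direct mouth [0.47681919 0.20114721 0.066     ] [0.47354966 0.20247095 0.042     ]
[318.14479624 185.34336019] [318.30229647 180.64985028]
[318.08629377 185.56485798] [318.24750309 180.85812876]
knob mid [0.55716929 0.17581587 0.132     ] 0.06408936069597129 -17.90300838190216
[321.13628613 272.35559741] [321.00896758 233.71018413] 7.3167
```

The wrist view is self-consistent: axis (0.5573,0.1758), yaw -17.7°, nest (0.4754,0.2019). I shift (-3,-1) mm in tool axes, descend 10 cm and recheck.

Request:
move_arm --rows '[{"x": -0.3,"y": -0.1,"z": 0.5,"spin": 0},{"x": 0,"y": 0,"z": 1.5,"spin": 0},{"x": 0,"y": 0,"z": 2,"spin": 0},{"x": 0,"y": 0,"z": 2,"spin": 0},{"x": 0,"y": 0,"z": 2,"spin": 0},{"x": 0,"y": 0,"z": 1.5,"spin": 0},{"x": 0,"y": 0,"z": 0.5,"spin": 0},{"x": 0,"y": 0,"z": 0,"spin": 0},{"x": 0,"y": 0,"z": 0,"spin": 0},{"x": 0,"y": 0,"z": 0,"spin": 0}]'

```text
t: 8.15
eef_pos: [0.4766, 0.2028, 0.1566]
tcp_rot: [-3.141, 0.001, -1.878]
force: [-0.3, 0.7, -0.6]
finger_gap: 0.255
```

Run:
```python
from h import *
s=read_state();print(s['t'],s['eef_pos'],s['tcp_rot'],s['finger_gap'])
W=camera_info("wrist");a=grab_frame("wrist")[:,:,::-1];cv2.imwrite("pics/wrist5.png",a)
for i in range(3): print(read_state()['eef_pos'])
S=grab_frame("side")[:,:,::-1];C=grab_frame("scene")[:,:,::-1]
cv2.imwrite("pics/w5a.png",cv2.resize(a[60:260,200:440],None,fx=3,fy=3,interpolation=cv2.INTER_CUBIC))
cv2.imwrite("pics/s5.png",np.hstack([cv2.resize(C[130:230,280:380],(400,400),interpolation=cv2.INTER_CUBIC),cv2.resize(S[120:220,250:350],(400,400),interpolation=cv2.INTER_CUBIC)]))
for z in (.066,.042): print(proj(W,[.4754,.2019,z]))
e=s['eef_pos'];print(proj(W,e),proj(W,e-[0,0,.0515]))
```

```text
8.15 [0.47656415 0.202792   0.15662992] [-3.14053378e+00  1.12448230e-03 -1.87770553e+00] 0.25534679212327355
[0.47659533 0.20284317 0.15672855]
[0.47659533 0.20284317 0.15672855]
[0.47659533 0.20284317 0.15672855]
[322.7218318  216.10347496]
[322.59997513 207.13280405]
[321.13110342 272.40358298] [321.17537285 233.87129331]
```

View pics/w5a.png

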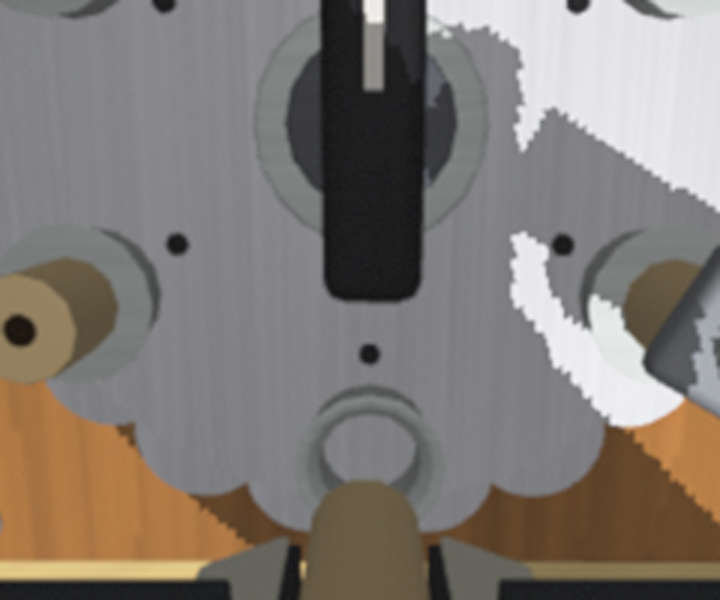

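View pics/s5.png

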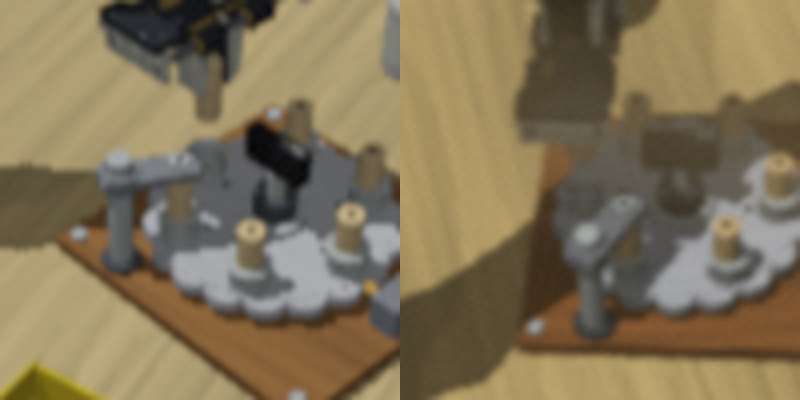

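Request:
move_arm --rows '[{"x": 0.14,"y": 0.1,"z": 0.5,"spin": 0},{"x": 0,"y": 0,"z": 0.6,"spin": 0},{"x": 0,"y": 0,"z": 0.6,"spin": 0},{"x": 0,"y": 0,"z": 0.6,"spin": 0},{"x": 0,"y": 0,"z": 0.5,"spin": 0},{"x": 0,"y": 0,"z": 0.2,"spin": 0},{"x": 0,"y": 0,"z": 0,"spin": 0},{"x": 0,"y": 0,"z": 0,"spin": 0},{"x": 0,"y": 0,"z": 0,"spin": 0},{"x": 0,"y": 0,"z": 0,"spin": 0}]'

```text
t: 9.13
eef_pos: [0.4747, 0.2016, 0.126]
tcp_rot: [-3.141, 0.0, -1.878]
force: [0.6, -0.0, -0.0]
finger_gap: 0.254
```

Run:
```python
from h import *
s=read_state();print(s['t'],s['eef_pos'],s['force'])
W=camera_info("wrist");a=grab_frame("wrist")[:,:,::-1]
cv2.imwrite("pics/w6a.png",cv2.resize(a[120:290,220:420],None,fx=4,fy=3.5,interpolation=cv2.INTER_CUBIC))
for z in (.066,.042): print(proj(W,[.4754,.2019,z]))
e=s['eef_pos'];print(proj(W,e),proj(W,e-[0,0,.0515]))
```

```text
9.1333 [0.47473171 0.20158886 0.12600076] [ 0.63913079 -0.01630279 -0.02003416]
[320.41745819 228.42691091]
[320.48202968 217.10155909]
[321.16055113 272.38585758] [321.14100671 233.80840064]
```

View pics/w6a.png

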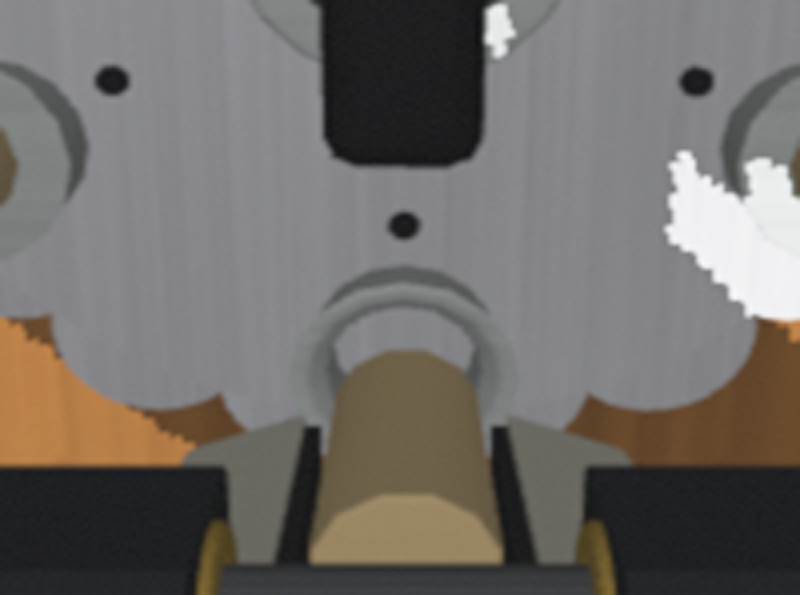

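Run:
```python
from h import *
s=read_state();print(s['eef_pos'],s['force']);W=camera_info("wrist");e=s['eef_pos'];i=np.array([.953,-.303,0]);n=np.array([.4754,.2019,0])
c=lambda p:((p[0]-220)*4,(p[1]-120)*3.5)
print("blank rim",c(proj(W,e-[0,0,.0515]+.012*i)),"(obs 350)")
print("collar outer top",c(proj(W,n+.0205*i+[0,0,.066])),"mouth33",c(proj(W,n+.0165*i+[0,0,.066])),"knob edge bottom r33 top",c(proj(W,n+.053*i+[0,0,.132])), "hole r60",c(proj(W,n+.026*i+[0,0,.042])),"obs 226")
```

```text
[0.47469384 0.20161074 0.12599447] [-0.75481138  0.2413415  -0.17368173]
blank rim (np.float64(404.50456640579614), np.float64(338.7011967786686)) (obs 350)
collar outer top (np.float64(401.61370842147267), np.float64(279.54962806426755)) mouth33 (np.float64(401.61705660140206), np.float64(299.4773675954384)) knob edge bottom r33 top (np.float64(400.289090853478), np.float64(173.0196343638924)) hole r60 (np.float64(401.88368993613267), np.float64(223.70347826925178)) obs 226
```

Run:
```python
from h import *
W=camera_info("wrist");s=read_state();e=s['eef_pos'];i=np.array([.953,-.303,0])
c=lambda p:((p[0]-220)*4,(p[1]-120)*3.5)
for o in (0,.001,.002): print(o,c(proj(W,e-[0,0,.0515]+(.012-o)*i)),c(proj(W,e+[0,0,.0085]+(.012-o)*i)))
```

```text
0 (np.float64(404.50456640579614), np.float64(338.7011967786686)) (np.float64(404.57196636831395), np.float64(484.82879404204914))
0.001 (np.float64(404.50128747625786), np.float64(343.75610955140706)) (np.float64(404.567247472349), np.float64(491.60917445434484))
0.002 (np.float64(404.49801798245016), np.float64(348.7965832594839)) (np.float64(404.56254749943923), np.float64(498.36262816862035))
```

The blank sits about 1.6 mm outward in the pads, so I correct by 1.5 mm inward and go down in stages.

Request:
move_arm --rows '[{"x": 0,"y": -0.15,"z": 0,"spin": 0},{"x": 0,"y": 0,"z": 0.3,"spin": 0},{"x": 0,"y": 0,"z": 0.4,"spin": 0},{"x": 0,"y": 0,"z": 0.4,"spin": 0},{"x": 0,"y": 0,"z": 0.4,"spin": 0},{"x": 0,"y": 0,"z": 0.4,"spin": 0},{"x": 0,"y": 0,"z": 0.3,"spin": 0},{"x": 0,"y": 0,"z": 0,"spin": 0},{"x": 0,"y": 0,"z": 0,"spin": 0},{"x": 0,"y": 0,"z": 0,"spin": 0}]'

```text
t: 10.02
eef_pos: [0.476, 0.2011, 0.1038]
tcp_rot: [-3.141, 0.0, -1.878]
force: [0.3, 0.9, -1.2]
finger_gap: 0.255
```

Free so far, with the tip about 14 mm into the collar. I go the remaining way slowly.

Request:
move_arm --rows '[{"x": 0,"y": 0,"z": 0.2,"spin": 0},{"x": 0,"y": 0,"z": 0.2,"spin": 0},{"x": 0,"y": 0,"z": 0.2,"spin": 0},{"x": 0,"y": 0,"z": 0.1,"spin": 0},{"x": 0,"y": 0,"z": 0.1,"spin": 0},{"x": 0,"y": 0,"z": 0.1,"spin": 0},{"x": 0,"y": 0,"z": 0.05,"spin": 0},{"x": 0,"y": 0,"z": 0,"spin": 0},{"x": 0,"y": 0,"z": 0,"spin": 0},{"x": 0,"y": 0,"z": 0,"spin": 0}]'

```text
t: 10.85
eef_pos: [0.476, 0.2011, 0.0943]
tcp_rot: [-3.142, 0.0, -1.878]
force: [0.6, -0.3, -0.8]
finger_gap: 0.255
```

Run:
```python
from h import *
s=read_state();print(s['t'],s['eef_pos'],s['force'],s['ft_torque'])
a=grab_frame("wrist")[:,:,::-1]
cv2.imwrite("pics/w7a.png",cv2.resize(a[120:290,220:420],None,fx=4,fy=3.5,interpolation=cv2.INTER_CUBIC))
```

```text
10.85 [0.47596549 0.20107715 0.09428178] [ 0.56486701 -0.31377954 -0.78995762] [0.06294257 0.15473249 0.02363048]
```

View pics/w7a.png

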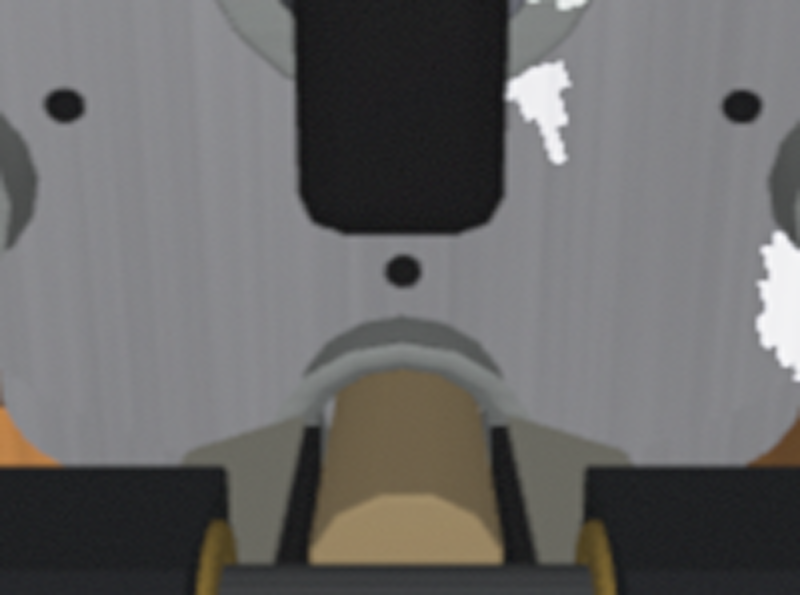

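In the bore with no bottom contact yet; I ease down another 1.5 mm.

Request:
move_arm --rows '[{"x": 0,"y": 0,"z": 0.03,"spin": 0},{"x": 0,"y": 0,"z": 0.03,"spin": 0},{"x": 0,"y": 0,"z": 0.03,"spin": 0},{"x": 0,"y": 0,"z": 0.03,"spin": 0},{"x": 0,"y": 0,"z": 0.03,"spin": 0},{"x": 0,"y": 0,"z": 0,"spin": 0},{"x": 0,"y": 0,"z": 0,"spin": 0},{"x": 0,"y": 0,"z": 0,"spin": 0},{"x": 0,"y": 0,"z": 0,"spin": 0},{"x": 0,"y": 0,"z": 0,"spin": 0}]'

```text
t: 11.73
eef_pos: [0.4761, 0.2012, 0.0934]
tcp_rot: [-3.141, 0.001, -1.878]
force: [-1.4, -0.4, 8.6]
finger_gap: 0.255
```

Bottom contact at z=0.0934 with 8.6 N, matching the expected 51.4 mm grip height. I release and lift.

Request:
move_arm --rows '[{"x": 0,"y": 0,"z": 0,"spin": 0},{"x": 0,"y": 0,"z": 0,"spin": 0},{"x": 0,"y": 0,"z": 0,"spin": 0},{"x": 0,"y": 0,"z": 0,"spin": 0},{"x": 0,"y": 0,"z": 0,"spin": 0},{"x": 0,"y": 0,"z": 0,"spin": 0},{"x": 0,"y": 0,"z": -0.3,"spin": 0},{"x": 0,"y": 0,"z": -0.7,"spin": 0},{"x": 0,"y": 0,"z": -1,"spin": 0},{"x": 0,"y": 0,"z": -2,"spin": 0}]' --jaw 0.42

```text
t: 12.57
eef_pos: [0.475, 0.2006, 0.1325]
tcp_rot: [3.14, -0.002, -1.878]
force: [-0.3, 0.7, 0.5]
finger_gap: 0.415
```

Request:
move_arm --rows '[{"x": 0,"y": 0,"z": -2,"spin": 0},{"x": 0,"y": 0,"z": -2,"spin": 0},{"x": 0,"y": 0,"z": -2,"spin": 0},{"x": 0,"y": 0,"z": -1.5,"spin": 0},{"x": 0,"y": 0,"z": -1,"spin": 0},{"x": 0,"y": 0,"z": 0,"spin": 0},{"x": 0,"y": 0,"z": 0,"spin": 0},{"x": 0,"y": 0,"z": 0,"spin": 0},{"x": 0,"y": 0,"z": 0,"spin": 0},{"x": 0,"y": 0,"z": 0,"spin": 0}]'

```text
t: 13.4
eef_pos: [0.4755, 0.2008, 0.2168]
tcp_rot: [3.141, -0.001, -1.878]
force: [-0.6, -0.4, -0.5]
finger_gap: 0.424
```

Run:
```python
from h import *
s=read_state();print(s['t'],s['eef_pos'],s['tcp_rot'],s['joint_pos'],s['finger_gap'])
W=camera_info("wrist");a=grab_frame("wrist")[:,:,::-1]
cv2.imwrite("pics/w8.png",cv2.resize(a[0:270,160:480],None,fx=2.2,fy=2.2,interpolation=cv2.INTER_CUBIC))
c=lambda p:((p-[160,0])*2.2).round(1)
n=np.array([.4754,.2019,0])
for z in (.066,.102): print("nest",z,c(proj(W,n+[0,0,z])))
i=np.array([.953,-.303,0]);ax=n+.086*i
print("knob ends",c(proj(W,ax+[0,0,.132]-.033*i)),c(proj(W,ax+[0,0,.132]+.033*i)))
e=s['eef_pos']
```

```text
13.4 [0.47548347 0.20080208 0.21681488] [ 3.14051197e+00 -1.33790985e-03 -1.87814490e+00] [-0.6776104   0.28663239  0.22018219  1.88710336 -0.07430619  0.97740941
 -2.30257809] 0.4238419834363107
nest 0.066 [351.5 430. ]
nest 0.102 [351.3 453.9]
knob ends [351.  325.9] [350.8 102.3]
```

View pics/w8.png

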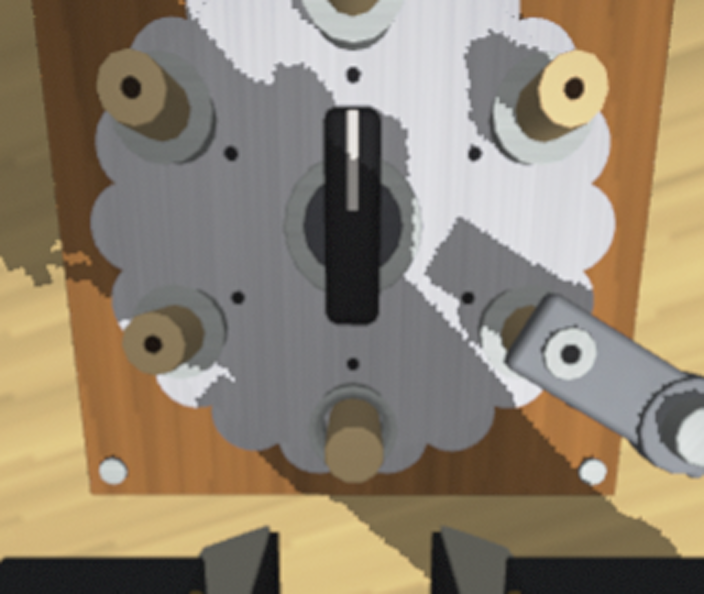

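The blank is seated: its top is at (354,455) in the crop, against (351,454) expected for fully down. Now to above the knob: 8.55 cm inward.

Request:
move_arm --rows '[{"x": -0.1,"y": -0.55,"z": 0,"spin": 0},{"x": 0,"y": -1,"z": 0,"spin": 0},{"x": 0,"y": -1.5,"z": 0,"spin": 0},{"x": 0,"y": -1.5,"z": 0,"spin": 0},{"x": 0,"y": -1.5,"z": 0,"spin": 0},{"x": 0,"y": -1.5,"z": 0,"spin": 0},{"x": 0,"y": -1,"z": 0,"spin": 0},{"x": 0,"y": 0,"z": 0,"spin": 0},{"x": 0,"y": 0,"z": 0,"spin": 0},{"x": 0,"y": 0,"z": 0,"spin": 0}]' --jaw 0.5

```text
t: 14.28
eef_pos: [0.5572, 0.1764, 0.2175]
tcp_rot: [3.141, -0.0, -1.878]
force: [-0.4, -0.5, 1.4]
finger_gap: 0.499
```

Run:
```python
from h import *
s=read_state();print(s['t'],s['eef_pos'],s['tcp_rot'],s['finger_gap'])
W=camera_info("wrist");a=grab_frame("wrist")[:,:,::-1]
cv2.imwrite("pics/w9.png",cv2.resize(a,None,fx=1.2,fy=1.2))
c=lambda p:(p*1.2).round(1)
i=np.array([.953,-.303,0]);ax=np.array([.5573,.1758,0])
print("knob ends",c(proj(W,ax+[0,0,.132]-.033*i)),c(proj(W,ax+[0,0,.132]+.033*i)),c(proj(W,s['eef_pos']-[0,0,.09])))
```

```text
14.2833 [0.55718159 0.17639921 0.21749478] [ 3.14086788e+00 -2.33455591e-04 -1.87774846e+00] 0.49853666996820745
knob ends [386.  306.7] [386.2 209.3] [385.2 258.1]
```

View pics/w9.png

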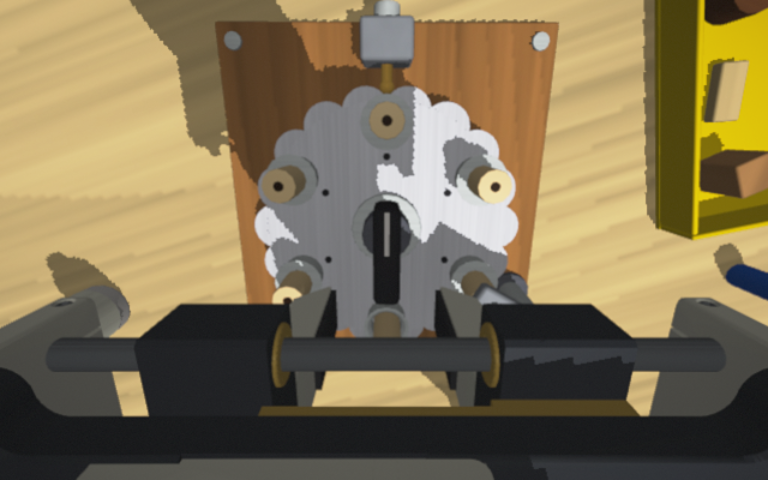

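Knob is centred between the fingers (column 386), so I descend 10 cm and grip with 50 N.

Request:
move_arm --rows '[{"x": 0,"y": 0,"z": 0.5,"spin": 0},{"x": 0,"y": 0,"z": 1.5,"spin": 0},{"x": 0,"y": 0,"z": 2,"spin": 0},{"x": 0,"y": 0,"z": 2,"spin": 0},{"x": 0,"y": 0,"z": 1.5,"spin": 0},{"x": 0,"y": 0,"z": 1,"spin": 0},{"x": 0,"y": 0,"z": 1,"spin": 0},{"x": 0,"y": 0,"z": 0.5,"spin": 0},{"x": 0,"y": 0,"z": 0,"spin": 0},{"x": 0,"y": 0,"z": 0,"spin": 0}]'

```text
t: 15.17
eef_pos: [0.5579, 0.1763, 0.1181]
tcp_rot: [-3.141, 0.0, -1.878]
force: [-0.3, -0.1, 0.6]
finger_gap: 0.498
```

Request:
move_arm --rows '[{"x": 0,"y": 0,"z": 0,"spin": 0},{"x": 0,"y": 0,"z": 0,"spin": 0},{"x": 0,"y": 0,"z": 0,"spin": 0},{"x": 0,"y": 0,"z": 0,"spin": 0},{"x": 0,"y": 0,"z": 0,"spin": 0},{"x": 0,"y": 0,"z": 0,"spin": 0},{"x": 0,"y": 0,"z": 0,"spin": 0},{"x": 0,"y": 0,"z": 0,"spin": 0},{"x": 0,"y": 0,"z": 0,"spin": 0},{"x": 0,"y": 0,"z": 0,"spin": 0}]' --jaw 0.05 --newtons 50

```text
t: 16.0
eef_pos: [0.5577, 0.1756, 0.118]
tcp_rot: [-3.142, -0.0, -1.879]
force: [-2.4, -2.6, 5.3]
finger_gap: 0.192
```

Run:
```python
from h import *
s=read_state();print(s)
a=grab_frame("wrist")[:,:,::-1];cv2.imwrite("pics/w10.png",a)
```

```text
{'t': 16.0, 'joint_pos': array([-0.54953153,  0.50705788,  0.21571548,  1.82975209, -0.14208116,
        0.82000916, -2.14155575]), 'dq': array([ 0.00054117,  0.00030178,  0.00040442,  0.00075552, -0.00020074,
       -0.00026243,  0.0003742 ]), 'tau': array([-1.34754404e+00, -6.22532201e+01,  2.77796298e+00, -2.56396222e+01,
       -6.10520784e-01, -1.13064487e+00,  5.64039525e-03]), 'eef_pos': array([0.55769069, 0.17555611, 0.11801301]), 'tcp_rot': array([-3.14155729e+00, -4.95588266e-04, -1.87859406e+00]), 'force': array([-2.38108059, -2.64274672,  5.27628217]), 'ft_torque': array([-0.54110569,  0.5813926 , -0.01853193]), 'finger_gap': 0.19183024545302638}
```

View pics/w10.png

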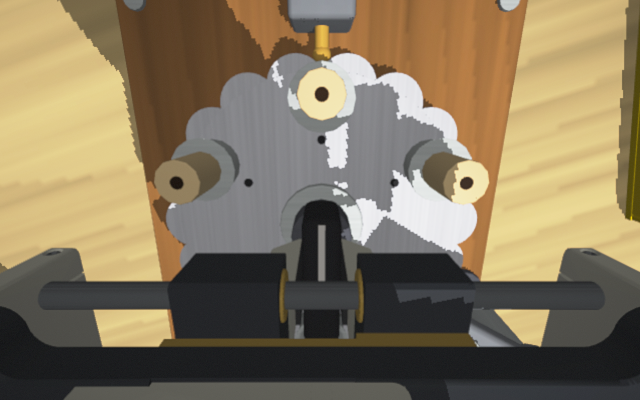

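Knob gripped at 17.7 mm. I turn counter-clockwise (negative spin) by 40° first, then check.

Request:
move_arm --rows '[{"x": 0,"y": 0,"z": 0,"spin": -3},{"x": 0,"y": 0,"z": 0,"spin": -4},{"x": 0,"y": 0,"z": 0,"spin": -5},{"x": 0,"y": 0,"z": 0,"spin": -5},{"x": 0,"y": 0,"z": 0,"spin": -5},{"x": 0,"y": 0,"z": 0,"spin": -5},{"x": 0,"y": 0,"z": 0,"spin": -5},{"x": 0,"y": 0,"z": 0,"spin": -4},{"x": 0,"y": 0,"z": 0,"spin": -3},{"x": 0,"y": 0,"z": 0,"spin": -1}]'

```text
t: 16.88
eef_pos: [0.5578, 0.1753, 0.118]
tcp_rot: [3.141, -0.001, -1.177]
force: [-1.6, -3.6, 5.9]
finger_gap: 0.193
```

Run:
```python
from h import *
s=read_state();print(s['eef_pos'],s['tcp_rot'],s['force'],s['ft_torque'],s['finger_gap'])
a=grab_frame("wrist")[:,:,::-1];cv2.imwrite("pics/w11.png",a)
```

```text
[0.55776437 0.17526762 0.11802189] [ 3.14124597e+00 -6.16096574e-04 -1.17740216e+00] [-1.55940263 -3.57938217  5.94905528] [-0.71876969  0.53365806 -0.14561794] 0.19320107008174967
```

View pics/w11.png

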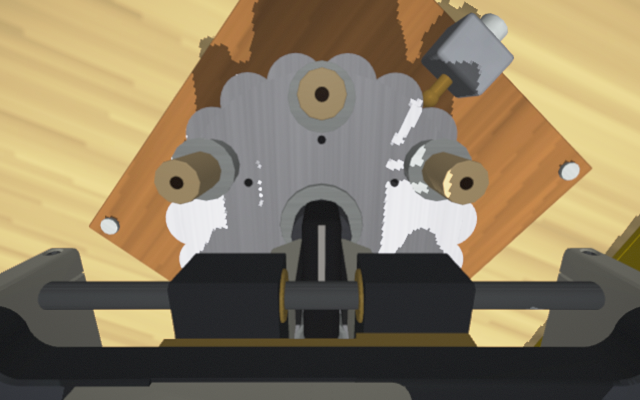

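No slip: the plate has turned with the tool, 40.2° so far. Now the last 20°, slowing towards the end.

Request:
move_arm --rows '[{"x": 0,"y": 0,"z": 0,"spin": -3},{"x": 0,"y": 0,"z": 0,"spin": -4},{"x": 0,"y": 0,"z": 0,"spin": -4},{"x": 0,"y": 0,"z": 0,"spin": -4},{"x": 0,"y": 0,"z": 0,"spin": -3},{"x": 0,"y": 0,"z": 0,"spin": -1.5},{"x": 0,"y": 0,"z": 0,"spin": -0.5},{"x": 0,"y": 0,"z": 0,"spin": 0},{"x": 0,"y": 0,"z": 0,"spin": 0},{"x": 0,"y": 0,"z": 0,"spin": 0}]'

```text
t: 17.77
eef_pos: [0.5578, 0.1752, 0.118]
tcp_rot: [3.141, -0.001, -0.832]
force: [-1.6, -4.7, 4.1]
finger_gap: 0.196
```

Run:
```python
from h import *
s=read_state();print(s['t'],s['eef_pos'],s['tcp_rot'],s['force'],s['ft_torque'],s['finger_gap'])
a=grab_frame("wrist")[:,:,::-1];cv2.imwrite("pics/w12.png",a)
C=grab_frame("scene")[:,:,::-1];S=grab_frame("side")[:,:,::-1]
cv2.imwrite("pics/c12.png",np.hstack([cv2.resize(C[140:240,290:390],(400,400),interpolation=cv2.INTER_CUBIC),cv2.resize(S[130:230,265:365],(400,400),interpolation=cv2.INTER_CUBIC)]))
```

```text
17.7667 [0.55782678 0.17515485 0.11801188] [ 3.14095592e+00 -6.98155759e-04 -8.31758130e-01] [-1.55038572 -4.67994923  4.11010956] [-0.87434563  0.34317387  0.01903888] 0.19571879921975338
```

View pics/w12.png

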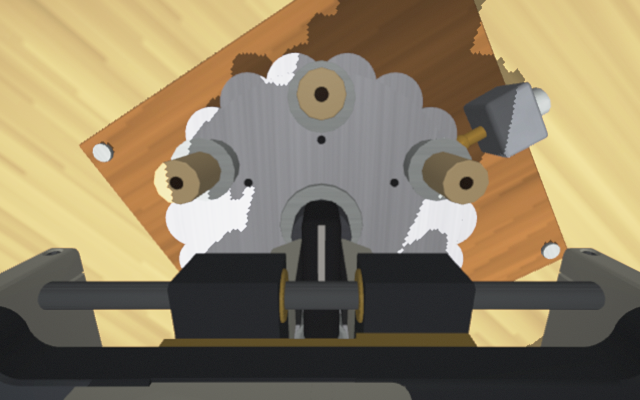

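View pics/c12.png

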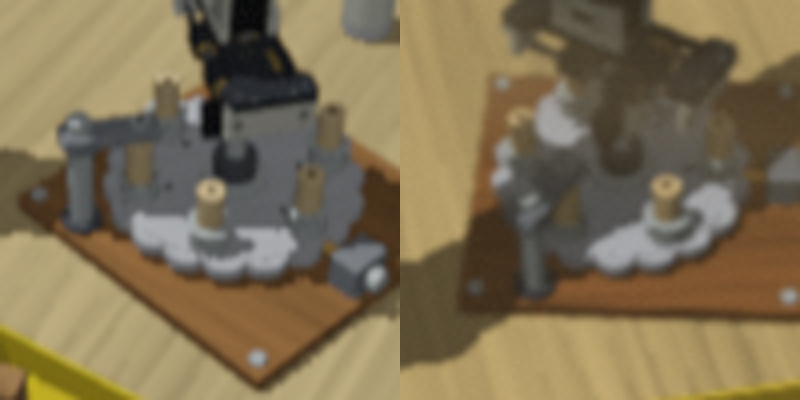

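The yaw went from -1.879 to -0.832, which is 59.98°. The torque about the axis is about 0.02 N m, so the plate rests in its stop. The wrist picture shows the plate unchanged relative to the jaws, so nothing slipped. Scene and side show the loaded blank upright under the guide. I hand in.

```bash
python3 -c "
from cell import *
print(finish_job())"
```

```text
the job is handed in; nothing more can be done
None
```

The blank is in the empty nest and the plate is turned three clicks counter-clockwise. I handed the job in at about 18 s, with the arm still gripping the knob at 50 N.

- **Loading:** I took the pale blank from the crate and lowered it into the nest. It touched bottom with about 9 N at the height expected for fully down. After release, the wrist view showed it standing upright, its top about 1 mm from where a seated blank should be.
- **Turning:** The tool turned 59.98° (target 60°) with no visible slip between plate and jaws. The torque left about the axis was about 0.02 N m, so the plate rests at the third stop. The scene and side views show the blank under the drill guide.
- **Rest of the scene:** The other crate pieces showed undisturbed in the picture taken after the pick, and I never went near the mallet or the glue bottle.
- **Failed or disagreed:** My first three move calls were refused because rows left out zero values; nothing moved. The scene and side cameras put the fixture's axis 2–4 mm away from the wrist camera's reading. I used the wrist reading, and both the nest fit and the knob grip agreed with it.

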